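Pack the sample bottles in the incubator pot and shut the drawer

TASK

Put the two small sample bottles that stand on the bench into the round steel pot on the incubator's open drawer, so that all seven small bottles stand upright together on the pot's floor, six round one; set each one down, do not drop it or knock any over. Then push the drawer fully home, pushing at the middle so that it does not jam, and without slamming it. Leave the taller bottle, the jar and everything else on the bench where they are.

Things in the scene. Friction and masses are not known exactly. Their poses are not given: they have to be found in the camera images.
- bottle_a_center (a point): centre (half-way up) of a small sample bottle standing on the bench: white plastic, 50 mm in diameter, 104 mm tall, 0.10 to 0.17 kg, z up its axis. Measured from its underside: foot bevelled up to 6 mm (40 mm across at the bottom), straight body to 66 mm, shoulder sloping in to 78 mm, then a grey ribbed screw cap 25 mm in diameter up to 104 mm
- bottle_b_center (a point): centre of a second small sample bottle on the bench, the same in all respects. Grasp these bottles by the cap: in the pot only the caps leave room for fingers, 25 to 30 mm between one cap and the next
- bottle_c_center (a point): centre of a small sample bottle, the same kind, already in the pot near its wall. The five there, c, d, e, f, g, stand (to 1.5 mm) at 120, 60, 180, 240 and 300 degrees from the pot's own x axis, 52.5 mm from its centre; empty are 0 degrees and the middle
- bottle_d_center (a point): centre of another small bottle already in the pot, near its wall (its place is told under bottle_c_center)
- bottle_e_center (a point): centre of another small bottle already in the pot, near its wall (its place is told under bottle_c_center)
- bottle_f_center (a point): centre of another small bottle already in the pot, near its wall (its place is told under bottle_c_center)
- bottle_g_center (a point): centre of another small bottle already in the pot, near its wall (its place is told under bottle_c_center)
- pot: round stainless steel pot, loose on the drawer's floor: inner diameter 160 mm, 171 mm over its rim, 70 mm tall, floor 4 mm thick. Origin at the centre of its underside, z up. Seven small bottles fit only as one in the middle and six round it, about 52 mm from the centre and 60 degrees apart, with 10 mm to spare across the pot. The middle and one of the six places are empty at the start
- drawer (a joint): how far the incubator's drawer is pulled out: 0 m fully home, 0.235 to 0.262 m at the start, 0.27 at its stop. It runs in a centre guide with about 2 N of friction and a little damping (10 N s/m) and carries about 3 kg. Pushed within about 30 mm of its centre line, straight along it, it runs freely; pushed towards an end of its front panel it cocks in the guide and jams
- drawer_handle (a point): middle of the drawer's bar handle: a level, smooth round steel bar 12 mm thick and 110 mm long, its centre line 46 mm in front of the front panel and 100 mm above the bench. x points the way the drawer is pushed home, y along the bar, z up. The front panel is 356 mm wide, slick, and reaches from 14 to 150 mm above the bench; the drawer's floor is 32 mm above the bench
- incubator_front (a point): middle of the front face, 100 mm above the bench, of the incubator: a low white cabinet 360 mm wide, 400 mm deep, 190 mm tall with one wide drawer. x points into the cabinet, the way the drawer closes; the closed drawer's handle is 60 mm in front of this point. The drawer's opening ends 153 mm above the bench; bottles on the pot's floor (tops at 140 mm) pass under it
- tall_bottle: bystander: a bottle of the same make but larger, 62 mm in diameter and 142 mm tall, standing on the bench; origin at the centre of its underside. Not to be packed or moved
- jar: bystander: squat amber jar, 68 mm in diameter, 85 mm tall, with a white lid; origin at the centre of its underside
- beaker: bystander: small glass beaker, 52 mm across the rim, 70 mm tall; origin at the centre of its underside
- dish: bystander: round glass dish, 100 mm across, 20 mm tall; origin at the centre of its underside
- tape: bystander: roll of tape lying flat, 58 mm across, 19 mm tall; origin at the centre of its underside
- microplate: bystander: white well plate, 128 by 86 mm, 14 mm tall; origin at the centre of its underside
There are look-alikes about, which are no part of the job. Leave any blue look-alike of the part that bears bottle_b_center alone. What is shaped like the part that bears bottle_a_center but purple or yellow is not meant.

How it is judged:
On the way, in this order (a step that is already met when the one before it is completed fails the run):
1. all seven small bottles stand upright on the pot's floor, let go (horizontal distance between each of bottle_a_center, bottle_b_center, bottle_c_center, bottle_d_center, bottle_e_center, bottle_f_center, bottle_g_center and pot below 0.062 m and z of bottle_a_center in the frame of pot between 0.051 and 0.061 m and angle between each of bottle_a_center, bottle_b_center, bottle_c_center, bottle_d_center, bottle_e_center, bottle_f_center, bottle_g_center's own z axis and vertical below 0.08 rad and z of bottle_b_center in the frame of pot between 0.051 and 0.061 m and z of bottle_c_center in the frame of pot between 0.051 and 0.061 m and z of bottle_d_center in the frame of pot between 0.051 and 0.061 m and z of bottle_e_center in the frame of pot between 0.051 and 0.061 m and z of bottle_f_center in the frame of pot between 0.051 and 0.061 m and z of bottle_g_center in the frame of pot between 0.051 and 0.061 m and contact force between the fingers and bottle_a below 0.1 N and contact force between the fingers and bottle_b below 0.1 N and contact force between the fingers and bottle_c below 0.1 N and contact force between the fingers and bottle_d below 0.1 N and contact force between the fingers and bottle_e below 0.1 N and contact force between the fingers and bottle_f below 0.1 N and contact force between the fingers and bottle_g below 0.1 N), for 0.2 s.
2. the drawer is fully home, the bottles still standing in the pot (value of joint drawer below 0.004 m and horizontal distance between each of bottle_a_center, bottle_b_center, bottle_c_center, bottle_d_center, bottle_e_center, bottle_f_center, bottle_g_center and pot below 0.062 m and z of bottle_a_center in the frame of pot between 0.051 and 0.061 m and angle between each of bottle_a_center, bottle_b_center, bottle_c_center, bottle_d_center, bottle_e_center, bottle_f_center, bottle_g_center's own z axis and vertical below 0.08 rad and z of bottle_b_center in the frame of pot between 0.051 and 0.061 m and z of bottle_c_center in the frame of pot between 0.051 and 0.061 m and z of bottle_d_center in the frame of pot between 0.051 and 0.061 m and z of bottle_e_center in the frame of pot between 0.051 and 0.061 m and z of bottle_f_center in the frame of pot between 0.051 and 0.061 m and z of bottle_g_center in the frame of pot between 0.051 and 0.061 m), for 0.2 s.
At the end, for the whole second after the job is handed in: all seven small bottles stand on the pot's floor inside its wall (axis within 62 mm of the pot's centre, bottle's foot within 5 mm of the pot's floor, tilt under 0.08 rad), the pot upright, the drawer no more than 4 mm from fully home, and everything at rest (all of step 2 and linear speed of each of bottle_a, bottle_b, bottle_c, bottle_d, bottle_e, bottle_f, bottle_g below 0.02 m/s and angle between pot's own z axis and vertical below 0.05 rad); the robot touches nothing.
It fails at once if a small bottle is dropped (it moves faster than 0.6 m/s while the fingers do not hold it) ((linear speed of bottle_a above 0.6 m/s and contact force between the fingers and bottle_a below 0.05 N) or (linear speed of bottle_b above 0.6 m/s and contact force between the fingers and bottle_b below 0.05 N) or (linear speed of bottle_c above 0.6 m/s and contact force between the fingers and bottle_c below 0.05 N) or (linear speed of bottle_d above 0.6 m/s and contact force between the fingers and bottle_d below 0.05 N) or (linear speed of bottle_e above 0.6 m/s and contact force between the fingers and bottle_e below 0.05 N) or (linear speed of bottle_f above 0.6 m/s and contact force between the fingers and bottle_f below 0.05 N) or (linear speed of bottle_g above 0.6 m/s and contact force between the fingers and bottle_g below 0.05 N)).
It fails at once if a small bottle is knocked over (tilts more than 0.6 rad) (angle between any of bottle_a_center, bottle_b_center, bottle_c_center, bottle_d_center, bottle_e_center, bottle_f_center, bottle_g_center's own z axis and vertical above 0.6 rad).
It fails at once if the drawer is slammed (closes faster than 0.5 m/s) (velocity of joint drawer below -0.5 m/s).
It fails at once if the taller bottle, the jar or another bystander is moved more than 25 mm (distance of any of tall_bottle, jar, beaker, dish, tape, microplate from where it was at the start of the episode above 0.025 m).
It also fails if it takes over 70 s, if anything falls off the work surface, if the arm or the gripper's body presses on something with over 40 N, if the wrist force passes 120 N, or if a joint passes its speed limit or range.

ROBOT

A 6-joint arm with a two-finger parallel gripper is mounted at the origin on the work surface. World frame = base frame: x ahead of the robot, y to its left, z up, the work surface at z = 0. Lengths are in m, angles in rad, forces in N, time in s.
With the tool pointing down it reaches from about 0.4 to 0.825 m from the base axis. Payload 7 kg.
Tool frame: the origin (TCP) lies on the centre line of the jaws, within the pads' length; the fingertips stand tip_reach ahead of it and the grasp point (between the pads) is the TCP (tip_reach is the distance from the TCP to the fingertips, in m); z points along the fingers, y is the line along which they close (so a half turn about z gives the same grasp; the last joint's range is limited). The gripper opens to 88 mm and grips with 3 to 60 N. Pads are 19 mm wide; open, the fingers measure 130 mm over their backs; the gripper's body (78 mm by 193 mm) begins 47 mm behind the grasp point.
Start: joints at [1.571, 0.359, 0.012, 0, -1.224, -0.288], TCP at [0.192, 0.647, 0.246] pointing down, gripper open.
Joint ranges: [-3.07, 3.07], [-1.43, 2.12], [-1.02, 1.25], [-3.03, 1.67], [-3.05, -0], [-3.03, 3.03]. Speed limits (rad/s): [2.39, 2.39, 3.01, 3.14, 3.14, 3.14].

INTERFACE

Orientations are given as [roll, pitch, yaw] about the fixed x, y, z axes, in that order (R = Rz(yaw) Ry(pitch) Rx(roll)).
In Python, from station import get_state, grab_frame, calibration, job_done, find_in, mark_of, tip_reach gives the robot as it stands.
- The arm moves only by the shell command python3 -m handwheel 'ROWS' [OPENING] [FORCE]. ROWS is JSON, a list of rows, each an object with "delta_pos": the shift along the world's x, y, z in units of 30 mm (1.0 is 30 mm), a list of three; "dr": the turn, a rotation vector about the world's x, y, z in degrees, a list of three. In form: [{"delta_pos": [tx, ty, tz], "dr": [rx, ry, rz]}, ...]. A call has 1 to 10 rows; each row shifts and turns the commanded pose from where the row before left it; what a row does not reach is not made up. A row lasts 1/10 s, in which the tool goes at most 50 mm and 8.59 degrees, less where a joint would pass 70% of its speed; a pose out of reach is approached as far as the arm can. A call is refused whole if a number of a shift passes 1 or a number of a turn 8.59, either way. A call with a gripper value outside its range is refused whole. OPENING is the closure, from -1 (fully open) to 1 (shut), set as the call begins (- or left out, the last holds). The fingers move at their own pace and stop on an object; FORCE is the grip in N (left out, the last holds). Time passes only in rows, so rows that do not move let the fingers close. It gives the time, the measured TCP pose, the force, the opening and the grip force at its end, in the units of the state.
- get_state(): the state, without advancing time (a new reading comes with each control period).
- grab_frame(name): name is "side" or "top" or "wrist"; returns the picture (384x512x3 uint8, red, green, blue); there is no depth.
- calibration(name): a dict with "fx", "fy", "cx", "cy" (pixels), "extrinsics" (4x4, takes a point from world to camera coordinates). Camera axes: x right, y down, z forward; pixel columns grow to the right and rows downward; lengths in m; the calibration is good to about 2 mm. A picture is of the moment at which its call begins: read the wrist's pose just before it. calibration takes no time and is no camera call; for the wrist camera it gives the pose at the moment of the call.
- job_done(): hands the job in; it is judged then, once.
Trained networks look in the newest picture that a camera, given by its name, has taken for a name from the list of things; names that differ only in an ending like _2 or _b are one class to them, and where a whole thing is asked for, a point or a joint stands for the part that bears it (a point fixed in the world has none). Each returns a list of dicts, best first, with "conf" (0 to 1); they miss things now and then, are a little off and sometimes report something else, mostly with a low value. They report only what shows in the picture. A call takes as long as a camera call. They do not tell look-alikes from the thing itself.
- find_in(camera, query): "location" ([column, row] in pixels, amid what is visible of it).
- mark_of(camera, query): "location" ([column, row] in pixels: a listed point, or the origin of a listed thing).
The state is a dict: "t": time; "q": joint angles; "qd": joint speeds; "joint_efforts": joint torques, N m; "eef_pos": TCP position; "ee_rot": TCP orientation; "force": force on the tool from outside, world axes, zero at the start; "moment": the same for the moment, N m; "width": finger opening in m; "gripper_force": force on a finger pad.
Only numpy, scipy, OpenCV 4.12 (cv2) and the standard library are available. Lean on these libraries where they do the work, as an engineer would, in place of code of your own. Each camera call takes 0.05 s, during which the arm holds its last target. There are 200 camera calls.

## Working session

There is one attempt and no reset: what is moved stays moved. The work goes in short steps, Python scripts to look and compute and a shell command to move; the robot and the scene stay as the last step left them, time stands still between calls to the robot, and variables do not carry over. Pictures are saved under pics/ and viewed, at most 10 in all, crops included, and the job is handed in when it is done.

```bash
mkdir -p pics; cat > h.py <<'E'
import numpy as np, cv2
from station import *
def ray(cam,px,z,c=None):
    c=c or calibration(cam); E=np.array(c["extrinsics"]); R,t=E[:3,:3],E[:3,3]
    o=-R.T@t; d=R.T@np.array([(px[0]-c["cx"])/c["fx"],(px[1]-c["cy"])/c["fy"],1]); 
    return o+d*(z-o[2])/d[2]
def proj(cam,p,c=None):
    c=c or calibration(cam); E=np.array(c["extrinsics"]); q=E[:3,:3]@np.array(p)+E[:3,3]
    return np.array([c["fx"]*q[0]/q[2]+c["cx"],c["fy"]*q[1]/q[2]+c["cy"]])
def save(im,n): cv2.imwrite("pics/"+n,im[:,:,::-1])
E
python3 - <<'E'
from h import *
np.set_printoptions(precision=3,suppress=True)
s=get_state();print(s);print(tip_reach if not callable(tip_reach) else tip_reach())
a=grab_frame("top")
Z=dict(bottle_a_center=.052,pot=.032,drawer_handle=.1,incubator_front=.1,tall_bottle=0,jar=0,beaker=0,dish=0)
for n,z in Z.items():
    for r in mark_of("top",n)[:8]: print(n,round(r["conf"],2),np.round(r["location"]),ray("top",r["location"],z))
b=grab_frame("side")
save(np.vstack([a,]),"a.png");save(b,"b.png")
for c in("top","side"):
    k=calibration(c);E=np.array(k["extrinsics"]);print(c,k["fx"],-E[:3,:3].T@E[:3,3],E[2,:3])
E
```

```text
{'t': 0.0, 'q': array([ 1.571,  0.359,  0.011, -0.   , -1.224, -0.288]), 'qd': array([-0.001,  0.001, -0.001,  0.   , -0.001,  0.001]), 'joint_efforts': array([ -0.001, -58.272,  29.305,   6.997,   0.007,  -0.   ]), 'eef_pos': array([0.192, 0.647, 0.245]), 'ee_rot': array([ 3.14 , -0.   , -0.288]), 'force': array([-0.209,  0.323,  0.021]), 'moment': array([-0.05 ,  0.025,  0.029]), 'gripper_force': 0.0, 'width': 0.08782911322504737}
0.019
bottle_a_center 0.87 [276. 171.] [ 0.663 -0.009  0.052]
bottle_a_center 0.61 [304. 200.] [ 0.587 -0.084  0.052]
bottle_a_center 0.52 [270. 204.] [0.574 0.005 0.052]
pot 0.75 [101. 211.] [0.55  0.466 0.032]
pot 0.6 [158. 196.] [0.596 0.313 0.032]
drawer_handle 0.66 [229. 189.] [0.606 0.112 0.1  ]
incubator_front 0.9 [102. 210.] [0.548 0.438 0.1  ]
tall_bottle 0.75 [358. 200.] [ 0.597 -0.239  0.   ]
tall_bottle 0.43 [136. 188.] [ 0.622  0.383 -0.   ]
jar 0.7 [310. 247.] [ 0.464 -0.106  0.   ]
beaker 0.81 [406. 216.] [ 0.553 -0.369  0.   ]
dish 0.55 [321. 143.] [ 0.757 -0.136  0.   ]
top 432.706062516613 [0.441 0.017 1.197] [ 0.153  0.023 -0.988]
side 439.49178916182996 [ 0.098 -0.753  0.735] [ 0.47   0.679 -0.563]
```

View pics/a.png

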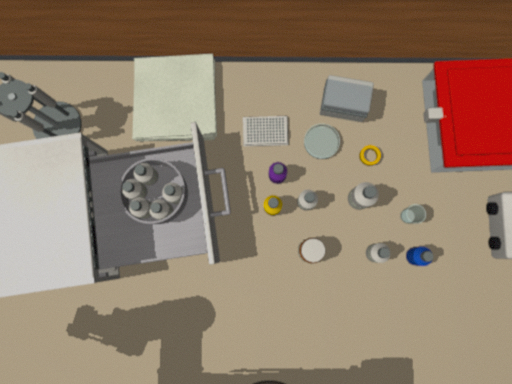

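View pics/b.png

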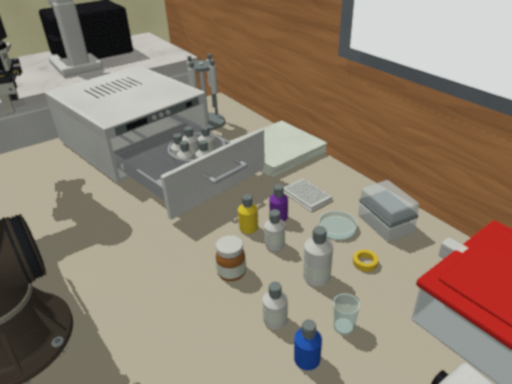

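The two white small bottles are at about (308,200) and (379,253) in the top view. The tall one is at (365,195), and the pot is at (153,191) with its empty rim place up and to the right, around (163,172). I'll move over bottle A first, turning the jaws to close along x.

```bash
python3 - <<'E'
from h import *
for n,p in dict(A=(311,196),B=(384,251),tall=(370,188)).items(): print(n,ray("top",p,.104).round(3))
E
python3 -m handwheel '[{"delta_pos":[0.3,-0.5,0.5],"dr":[0,0,-8]},{"delta_pos":[0.5,-1,0.5],"dr":[0,0,-8]},{"delta_pos":[0.5,-1,0.5],"dr":[0,0,-8]},{"delta_pos":[0.5,-1,0],"dr":[0,0,-8]},{"delta_pos":[0.5,-1,0],"dr":[0,0,-8]},{"delta_pos":[0.5,-1,0],"dr":[0,0,-8]},{"delta_pos":[0.5,-1,0],"dr":[0,0,-8]},{"delta_pos":[0.5,-1,0],"dr":[0,0,-8]},{"delta_pos":[0.5,-1,0],"dr":[0,0,-8]},{"delta_pos":[0.5,-1,0],"dr":[0,0,-1]}]' -0.3
python3 -m handwheel '[{"delta_pos":[0.5,-1,0],"dr":[0,0,0]},{"delta_pos":[0.5,-1,0],"dr":[0,0,0]},{"delta_pos":[0.5,-1,0],"dr":[0,0,0]},{"delta_pos":[0.5,-1,0],"dr":[0,0,0]},{"delta_pos":[0.5,-1,0],"dr":[0,0,0]},{"delta_pos":[0.5,-1,0],"dr":[0,0,0]},{"delta_pos":[0.5,-1,0],"dr":[0,0,0]},{"delta_pos":[0.5,-1,0],"dr":[0,0,0]},{"delta_pos":[0.5,-1,0],"dr":[0,0,0]},{"delta_pos":[0.5,-0.5,0],"dr":[0,0,0]}]'
```

```text
A [ 0.591 -0.097  0.104]
B [ 0.456 -0.278  0.104]
tall [ 0.614 -0.247  0.104]
t: 1.5
eef_pos: [0.336, 0.3609, 0.2908]
ee_rot: [-3.141, 0.001, -1.567]
force: [0.5, -0.3, 0.1]
width: 0.057
gripper_force: 0.0
t: 2.5
eef_pos: [0.4859, 0.0752, 0.291]
ee_rot: [-3.141, 0.0, -1.563]
force: [-0.3, 0.1, 0.0]
width: 0.0569
gripper_force: 0.0
```

```bash
python3 -m handwheel '[{"delta_pos":[0.7,-1,0],"dr":[0,0,0]},{"delta_pos":[0.7,-1,0],"dr":[0,0,0]},{"delta_pos":[0.7,-1,0],"dr":[0,0,0]},{"delta_pos":[0.7,-1,0],"dr":[0,0,0]},{"delta_pos":[0.5,-1,-0.7],"dr":[0,0,0]},{"delta_pos":[0,-0.5,-0.7],"dr":[0,0,0]},{"delta_pos":[0,0,-0.7],"dr":[0,0,0]},{"delta_pos":[0,0,0],"dr":[0,0,0]}]'
python3 - <<'E'
from h import *
s=get_state();print(s["eef_pos"],calibration("wrist"))
a=grab_frame("wrist");save(a,"c.png")
for r in find_in("wrist","bottle_a_center")+mark_of("wrist","bottle_a_center"):print(r)
E
```

```text
t: 3.3
eef_pos: [0.5829, -0.0885, 0.2245]
ee_rot: [3.136, -0.0, -1.564]
force: [-0.0, 0.5, 0.3]
width: 0.0566
gripper_force: 0.0
[ 0.58287774 -0.08845852  0.22448874] {'fx': 276.0713369358786, 'fy': 276.0713369358786, 'cx': 256.8858279051783, 'cy': 196.4822095957015, 'extrinsics': array([[-0.99996685, -0.00648345,  0.0049262 ,  0.58131764],
       [-0.00468257,  0.9528181 ,  0.30350576,  0.05425682],
       [-0.00666154,  0.30347263, -0.95281687,  0.40222153],
       [ 0.        ,  0.        ,  0.        ,  1.        ]])}
{'location': [249.9, 174.9], 'conf': 0.8}
{'location': [263.1, 244.1], 'conf': 0.69}
{'location': [190.6, 225.4], 'conf': 0.65}
{'location': [251.5, 175.5], 'conf': 0.96}
{'location': [191.6, 242.7], 'conf': 0.77}
{'location': [262.4, 249.9], 'conf': 0.62}
```

View pics/c.png

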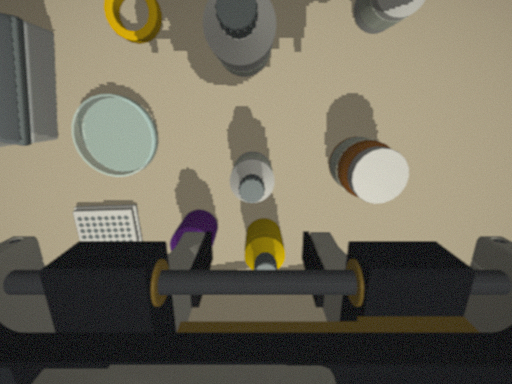

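The white bottle A is at centre (251,176) with its cap at (251,187). The yellow look-alike is below it, and the jar is at (370,170).

```bash
python3 - <<'E'
from h import *
p=ray("wrist",(251.5,175.5),.052);q=ray("wrist",(251.3,188),.104);y=ray("wrist",(265,262),.104)
e=get_state()["eef_pos"]
for k in(p,q,y):print(k.round(4),((k-e)/.03).round(2))
E
```

```text
[ 0.5921 -0.0942  0.052 ] [ 0.23 -0.22 -5.89]
[ 0.5912 -0.0938  0.104 ] [ 0.2  -0.21 -4.16]
[ 0.5761 -0.0104  0.104 ] [-0.3   2.57 -4.16]
```

```bash
python3 -m handwheel '[{"delta_pos":[0.21,-0.21,-0.6],"dr":[0,0,0]},{"delta_pos":[0,0,-0.9],"dr":[0,0,0]},{"delta_pos":[0,0,-0.9],"dr":[0,0,0]},{"delta_pos":[0,0,-0.9],"dr":[0,0,0]},{"delta_pos":[0,0,-0.6],"dr":[0,0,0]},{"delta_pos":[0,0,-0.43],"dr":[0,0,0]},{"delta_pos":[0,0,0],"dr":[0,0,0]},{"delta_pos":[0,0,0],"dr":[0,0,0]}]'
python3 -m handwheel '[{"delta_pos":[0,0,0],"dr":[0,0,0]},{"delta_pos":[0,0,0],"dr":[0,0,0]},{"delta_pos":[0,0,0],"dr":[0,0,0]},{"delta_pos":[0,0,0],"dr":[0,0,0]},{"delta_pos":[0,0,0],"dr":[0,0,0]},{"delta_pos":[0,0,0],"dr":[0,0,0]}]' 1 20
```

```text
t: 4.25
eef_pos: [0.5918, -0.0938, 0.0989]
ee_rot: [-3.14, -0.0, -1.561]
force: [-0.5, 0.7, -0.0]
width: 0.057
gripper_force: 0.0
t: 4.85
eef_pos: [0.5909, -0.0942, 0.0977]
ee_rot: [3.142, -0.0, -1.562]
force: [-1.3, 0.7, 1.3]
width: 0.0244
gripper_force: 20.2
```

```bash
python3 -m handwheel '[{"delta_pos":[0,0,0.5],"dr":[0,0,0]},{"delta_pos":[0,0,1],"dr":[0,0,0]},{"delta_pos":[0,0,1],"dr":[0,0,0]},{"delta_pos":[0,0,1],"dr":[0,0,0]},{"delta_pos":[0,0,1],"dr":[0,0,0]},{"delta_pos":[0,0.5,1],"dr":[0,0,0]},{"delta_pos":[0.05,1,1],"dr":[0,0,0]},{"delta_pos":[0.05,1,0.5],"dr":[0,0,0]},{"delta_pos":[0.05,1,0],"dr":[0,0,0]},{"delta_pos":[0.05,1,0],"dr":[0,0,0]}]'
python3 -m handwheel '[{"delta_pos":[0.05,1,0],"dr":[0,0,0]},{"delta_pos":[0.05,1,0],"dr":[0,0,0]},{"delta_pos":[0.05,1,0],"dr":[0,0,0]},{"delta_pos":[0.05,1,0],"dr":[0,0,0]},{"delta_pos":[0.05,1,0],"dr":[0,0,0]},{"delta_pos":[0.05,1,0],"dr":[0,0,0]},{"delta_pos":[0.05,1,0],"dr":[0,0,0]},{"delta_pos":[0.05,1,0],"dr":[0,0,0]},{"delta_pos":[0.05,1,0],"dr":[0,0,0]},{"delta_pos":[0,0.5,0],"dr":[0,0,0]}]'
python3 -m handwheel '[{"delta_pos":[0,0,0],"dr":[0,0,0]},{"delta_pos":[0,0,0],"dr":[0,0,0]}]'
python3 - <<'E'
from h import *
a=grab_frame("wrist");save(a,"d.png");print(get_state()["eef_pos"])
for n in("bottle_a_center","pot"):
  for r in mark_of("wrist",n):print(n,r,ray("wrist",r["location"],.088 if n[0]=="b" else .032).round(4))
E
```

```text
t: 5.85
eef_pos: [0.5968, 0.0421, 0.3082]
ee_rot: [-3.141, 0.001, -1.562]
force: [-0.1, -0.9, -1.6]
width: 0.0243
gripper_force: 20.1
t: 6.85
eef_pos: [0.6101, 0.3281, 0.3065]
ee_rot: [3.14, -0.001, -1.561]
force: [0.0, -0.3, -1.3]
width: 0.0243
gripper_force: 20.1
t: 7.05
eef_pos: [0.6102, 0.3257, 0.3071]
ee_rot: [3.141, -0.001, -1.561]
force: [-0.2, 0.1, -0.7]
width: 0.0242
gripper_force: 20.1
[0.61029641 0.32526721 0.30744464]
bottle_a_center {'location': [257.8, 223.0], 'conf': 0.78} [0.6088 0.397  0.088 ]
pot {'location': [261.6, 158.3], 'conf': 0.59} [0.6037 0.315  0.032 ]
```

View pics/d.png

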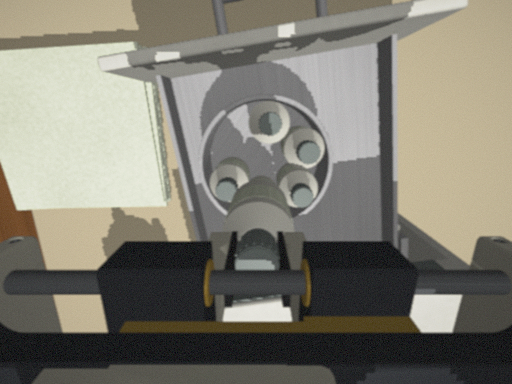

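The wrist view shows caps at about (271,123), (308,152), (302,193) and (227,187). The fifth is hidden behind the held bottle, and the empty place is near (228,140). I'll zoom in for accuracy.

```bash
python3 - <<'E'
import cv2
a=cv2.imread("pics/d.png")[85:225,190:340]
cv2.imwrite("pics/e.png",cv2.resize(a,None,fx=4,fy=4,interpolation=cv2.INTER_CUBIC))
E
```

```text
(no output)
```

View pics/e.png

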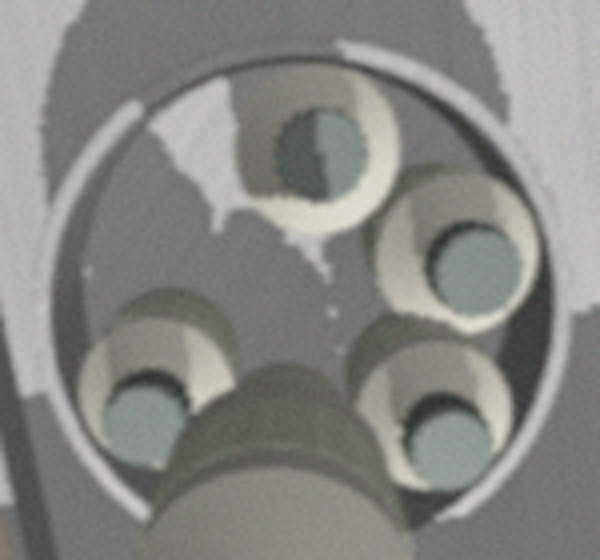

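```bash
cat > fit.py <<'E'
from h import *
from scipy.optimize import least_squares
def fit(P,ang):
    P=np.array(P)[:,:2];ang=np.radians(ang)
    f=lambda v:(np.c_[v[0]+.0525*np.cos(v[2]+ang),v[1]+.0525*np.sin(v[2]+ang)]-P).ravel()
    s=least_squares(f,[*P.mean(0),-.5]);return s.x,f(s.x).reshape(-1,2)
E
python3 - <<'E'
from fit import *
np.set_printoptions(precision=4,suppress=True)
px=[(226.5,191),(303,197),(309,152.5),(272,123.75)];ang=[60,180,240,300]
P=[ray("wrist",p,.140) for p in px]
x,r=fit(P,ang);print("fit",x,np.degrees(x[2]));print(r)
print("rim",ray("wrist",(267,161),.102))
t=x[:2]+.0525*np.array([np.cos(x[2]),np.sin(x[2])]);e=get_state()["eef_pos"];print("place",t,e,(t-e[:2])/.03)
E
```

```text
fit [ 0.5995  0.3119 -0.6005] -34.40367381652675
[[ 0.0009 -0.0003]
 [-0.0005  0.    ]
 [-0.0009 -0.0003]
 [ 0.0005  0.0006]]
rim [0.5981 0.3063 0.102 ]
place [0.6428 0.2822] [0.6105 0.3249 0.3079] [ 1.0778 -1.4234]
```

```bash
python3 -m handwheel '[{"delta_pos":[0.36,-0.47,0],"dr":[0,0,-8]},{"delta_pos":[0.36,-0.47,0],"dr":[0,0,-8]},{"delta_pos":[0.36,-0.48,0],"dr":[0,0,-8]},{"delta_pos":[0,0,-0.5],"dr":[0,0,-8]},{"delta_pos":[0,0,-0.7],"dr":[0,0,-2]},{"delta_pos":[0,0,-0.7],"dr":[0,0,0]},{"delta_pos":[0,0,-0.3],"dr":[0,0,0]},{"delta_pos":[0,0,0],"dr":[0,0,0]},{"delta_pos":[0,0,0],"dr":[0,0,0]}]'
python3 - <<'E'
from h import *
a=grab_frame("wrist");s=grab_frame("side")
print(get_state()["eef_pos"],get_state()["force"],get_state()["ee_rot"])
cv2.imwrite("pics/f.png",np.hstack([cv2.resize(a[60:300,130:390],None,fx=1.54,fy=1.54),cv2.resize(s[90:225,120:280],(400,370),interpolation=2)])[:,:,::-1])
E
```

```text
t: 8.1
eef_pos: [0.6433, 0.2831, 0.2428]
ee_rot: [-3.141, 0.001, -2.155]
force: [-1.3, 0.0, -1.2]
width: 0.0245
gripper_force: 20.1
[0.64339984 0.28350265 0.24321596] [ 0.13743215 -0.90869628 -1.2256787 ] [-3.14057453e+00  1.94080311e-03 -2.15520014e+00]
```

View pics/f.png

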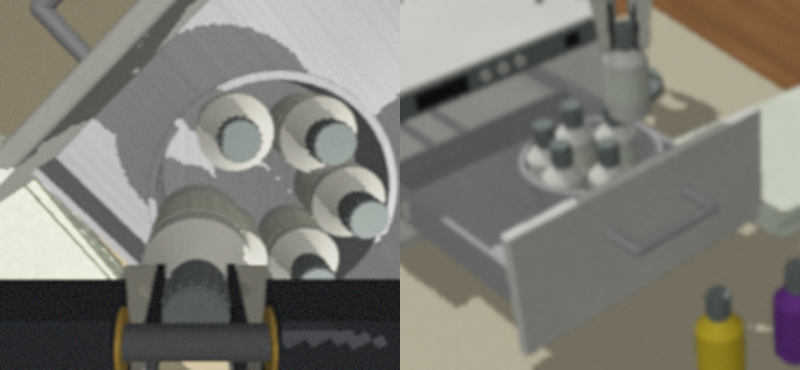

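The bottle hangs straight over the empty place. The other caps are at about (240,140), (334,142) and (368,218) in the crop, so I'll refit from them.

```bash
python3 - <<'E'
from fit import *
np.set_printoptions(precision=4,suppress=True)
px=[(130+u/1.54,60+v/1.54) for u,v in[(240,141),(334,142),(368,219)]];ang=[300,240,180]
x,r=fit([ray("wrist",p,.140) for p in px],ang);print("fit",x,np.degrees(x[2]));print(r)
t=x[:2]+.0525*np.array([np.cos(x[2]),np.sin(x[2])]);e=get_state()["eef_pos"];print("place",t,e,(t-e[:2])/.03)
E
```

```text
fit [ 0.6004  0.3124 -0.6011] -34.441406628248146
[[-0.0005  0.0003]
 [ 0.0005 -0.0001]
 [-0.0001 -0.0002]]
place [0.6437 0.2827] [0.6434 0.2835 0.2432] [ 0.0108 -0.0274]
```

```bash
python3 -m handwheel '[{"delta_pos":[0,-0.02,-0.4],"dr":[0,0,0]},{"delta_pos":[0,0,-0.5],"dr":[0,0,0]},{"delta_pos":[0,0,-0.5],"dr":[0,0,0]},{"delta_pos":[0,0,-0.5],"dr":[0,0,0]},{"delta_pos":[0,0,-0.5],"dr":[0,0,0]},{"delta_pos":[0,0,-0.5],"dr":[0,0,0]},{"delta_pos":[0,0,-0.4],"dr":[0,0,0]},{"delta_pos":[0,0,-0.1],"dr":[0,0,0]},{"delta_pos":[0,0,0],"dr":[0,0,0]},{"delta_pos":[0,0,0],"dr":[0,0,0]}]'
python3 -m handwheel '[{"delta_pos":[0,0,-0.05],"dr":[0,0,0]},{"delta_pos":[0,0,-0.03],"dr":[0,0,0]},{"delta_pos":[0,0,-0.03],"dr":[0,0,0]},{"delta_pos":[0,0,-0.03],"dr":[0,0,0]},{"delta_pos":[0,0,0],"dr":[0,0,0]}]'
```

```text
t: 9.2
eef_pos: [0.6432, 0.2829, 0.1403]
ee_rot: [-3.141, 0.001, -2.155]
force: [-0.1, -0.5, -1.0]
width: 0.0244
gripper_force: 20.1
t: 9.7
eef_pos: [0.6427, 0.2827, 0.1354]
ee_rot: [3.142, -0.0, -2.155]
force: [-0.4, -0.1, -0.9]
width: 0.0245
gripper_force: 20.1
```

```bash
python3 -m handwheel '[{"delta_pos":[0,0,-0.03],"dr":[0,0,0]},{"delta_pos":[0,0,0],"dr":[0,0,0]}]'
python3 -m handwheel '[{"delta_pos":[0,0,-0.03],"dr":[0,0,0]},{"delta_pos":[0,0,0],"dr":[0,0,0]}]'
```

```text
t: 9.9
eef_pos: [0.6427, 0.2827, 0.1344]
ee_rot: [3.142, -0.0, -2.155]
force: [-0.1, -0.6, -1.5]
width: 0.0244
gripper_force: 20.1
t: 10.1
eef_pos: [0.6427, 0.2827, 0.1335]
ee_rot: [3.141, -0.0, -2.155]
force: [0.1, 0.4, -0.6]
width: 0.0246
gripper_force: 20.1
```

```bash
python3 -m handwheel '[{"delta_pos":[0,0,-0.03],"dr":[0,0,0]},{"delta_pos":[0,0,0],"dr":[0,0,0]}]'
python3 -m handwheel '[{"delta_pos":[0,0,-0.02],"dr":[0,0,0]},{"delta_pos":[0,0,0],"dr":[0,0,0]}]'
```

```text
t: 10.3
eef_pos: [0.6431, 0.2829, 0.1331]
ee_rot: [-3.141, 0.001, -2.155]
force: [-0.1, -0.4, -0.1]
width: 0.0246
gripper_force: 20.1
t: 10.5
eef_pos: [0.6433, 0.283, 0.1329]
ee_rot: [-3.141, 0.001, -2.155]
force: [-0.8, 0.7, 3.2]
width: 0.0245
gripper_force: 20.2
```

```bash
python3 -m handwheel '[{"delta_pos":[0,0,0],"dr":[0,0,0]},{"delta_pos":[0,0,0],"dr":[0,0,0]},{"delta_pos":[0,0,0.3],"dr":[0,0,0]},{"delta_pos":[0,0,0.6],"dr":[0,0,0]},{"delta_pos":[0,0,1],"dr":[0,0,0]},{"delta_pos":[0,0,1],"dr":[0,0,0]},{"delta_pos":[0,0,1],"dr":[0,0,8]},{"delta_pos":[-0.33,-1,0.3],"dr":[0,0,8]},{"delta_pos":[-0.33,-1,0],"dr":[0,0,8]},{"delta_pos":[-0.33,-1,0],"dr":[0,0,6]}]' 0
python3 -m handwheel '[{"delta_pos":[-0.33,-1,0],"dr":[0,0,0]},{"delta_pos":[-0.33,-1,0],"dr":[0,0,0]},{"delta_pos":[-0.33,-1,0],"dr":[0,0,0]},{"delta_pos":[-0.33,-1,0],"dr":[0,0,0]},{"delta_pos":[-0.33,-1,0],"dr":[0,0,0]},{"delta_pos":[-0.33,-1,0],"dr":[0,0,0]},{"delta_pos":[-0.33,-1,0],"dr":[0,0,0]},{"delta_pos":[-0.33,-1,0],"dr":[0,0,0]},{"delta_pos":[-0.33,-1,0],"dr":[0,0,0]},{"delta_pos":[-0.33,-1,0],"dr":[0,0,0]}]' -0.3
python3 -m handwheel '[{"delta_pos":[-0.33,-1,0],"dr":[0,0,0]},{"delta_pos":[-0.33,-1,0],"dr":[0,0,0]},{"delta_pos":[-0.33,-1,0],"dr":[0,0,0]},{"delta_pos":[-0.33,-1,0],"dr":[0,0,0]},{"delta_pos":[-0.33,-1,0],"dr":[0,0,0]},{"delta_pos":[-0.33,-0.5,0],"dr":[0,0,0]},{"delta_pos":[0,0,0],"dr":[0,0,0]},{"delta_pos":[0,0,0],"dr":[0,0,0]}]'
python3 - <<'E'
from h import *
e=get_state()["eef_pos"];print(e,get_state()["ee_rot"])
a=grab_frame("wrist");save(a,"g.png")
for r in mark_of("wrist","bottle_b_center"):
  p=ray("wrist",r["location"],.052);print(r,p,(p-e)/.03)
E
```

```text
t: 11.5
eef_pos: [0.6127, 0.1919, 0.2592]
ee_rot: [-3.141, 0.001, -1.626]
force: [0.1, -0.9, -0.7]
width: 0.044
gripper_force: 0.0
t: 12.5
eef_pos: [0.5134, -0.1085, 0.2589]
ee_rot: [-3.141, 0.0, -1.632]
force: [0.7, 0.8, 0.8]
width: 0.0569
gripper_force: 0.0
t: 13.3
eef_pos: [0.4545, -0.2725, 0.2586]
ee_rot: [-3.141, -0.0, -1.633]
force: [0.4, -0.2, -0.6]
width: 0.0572
gripper_force: 0.0
[ 0.45451808 -0.27252076  0.25857541] [-3.14117621e+00 -1.66391864e-05 -1.63290845e+00]
{'location': [261.5, 172.6], 'conf': 0.62} [ 0.44915432 -0.27493138  0.052     ] [-0.17879185 -0.08035422 -6.88584685]
{'location': [258.9, 79.6], 'conf': 0.6} [ 0.44598556 -0.38500312  0.052     ] [-0.28441729 -3.74941218 -6.88584685]
```

View pics/g.png

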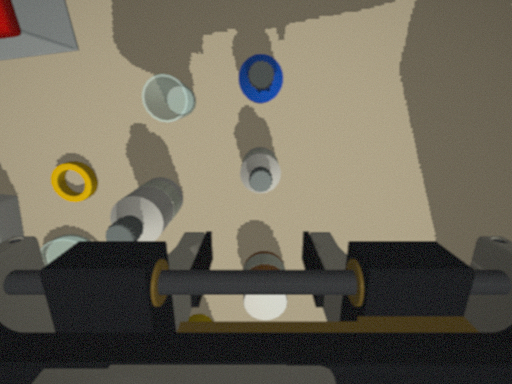

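The white bottle B is at about (261,172) with its cap at (260.5,179). The blue look-alike is at (261,77) and the tall bottle at (150,210).

```bash
python3 - <<'E'
from h import *
e=get_state()["eef_pos"];p=ray("wrist",(260.5,180),.104);print(p,(p-e)/.03)
E
```

```text
[ 0.45083127 -0.27849664  0.104     ] [-0.1378016  -0.22114433 -5.14835952]
```

```bash
python3 -m handwheel '[{"delta_pos":[-0.15,-0.15,-0.6],"dr":[0,0,0]},{"delta_pos":[0,0,-0.9],"dr":[0,0,0]},{"delta_pos":[0,0,-0.9],"dr":[0,0,0]},{"delta_pos":[0,0,-0.9],"dr":[0,0,0]},{"delta_pos":[0,0,-0.9],"dr":[0,0,0]},{"delta_pos":[0,0,-0.7],"dr":[0,0,0]},{"delta_pos":[0,0,-0.41],"dr":[0,0,0]},{"delta_pos":[0,0,0],"dr":[0,0,0]},{"delta_pos":[0,0,0],"dr":[0,0,0]}]'
python3 -m handwheel '[{"delta_pos":[0,0,0],"dr":[0,0,0]},{"delta_pos":[0,0,0],"dr":[0,0,0]},{"delta_pos":[0,0,0],"dr":[0,0,0]},{"delta_pos":[0,0,0],"dr":[0,0,0]},{"delta_pos":[0,0,0],"dr":[0,0,0]},{"delta_pos":[0,0,0],"dr":[0,0,0]}]' 1 20
```

```text
t: 14.3
eef_pos: [0.4509, -0.2767, 0.0995]
ee_rot: [-3.141, -0.0, -1.631]
force: [0.1, -1.1, 0.6]
width: 0.0569
gripper_force: 0.0
t: 14.9
eef_pos: [0.4504, -0.2769, 0.0991]
ee_rot: [-3.141, -0.0, -1.632]
force: [0.1, -1.3, 1.3]
width: 0.0247
gripper_force: 20.0
```

```bash
python3 -m handwheel '[{"delta_pos":[0,0,0.5],"dr":[0,0,0]},{"delta_pos":[0,0,1],"dr":[0,0,0]},{"delta_pos":[0,0,1],"dr":[0,0,0]},{"delta_pos":[0,0,1],"dr":[0,0,0]},{"delta_pos":[0,0,1],"dr":[0,0,0]},{"delta_pos":[0.25,1,1],"dr":[0,0,0]},{"delta_pos":[0.25,1,1],"dr":[0,0,0]},{"delta_pos":[0.25,1,0.5],"dr":[0,0,0]},{"delta_pos":[0.25,1,0],"dr":[0,0,0]},{"delta_pos":[0.25,1,0],"dr":[0,0,0]}]'
python3 -m handwheel '[{"delta_pos":[0.25,1,0],"dr":[0,0,0]},{"delta_pos":[0.25,1,0],"dr":[0,0,0]},{"delta_pos":[0.25,1,0],"dr":[0,0,0]},{"delta_pos":[0.25,1,0],"dr":[0,0,0]},{"delta_pos":[0.25,1,0],"dr":[0,0,0]},{"delta_pos":[0.25,1,0],"dr":[0,0,0]},{"delta_pos":[0.25,1,0],"dr":[0,0,0]},{"delta_pos":[0.25,1,0],"dr":[0,0,0]},{"delta_pos":[0.25,1,0],"dr":[0,0,0]},{"delta_pos":[0.25,1,0],"dr":[0,0,0]}]'
python3 -m handwheel '[{"delta_pos":[0.25,1,0],"dr":[0,0,0]},{"delta_pos":[0.25,1,0],"dr":[0,0,0]},{"delta_pos":[0.25,1,0],"dr":[0,0,0]},{"delta_pos":[0.25,1,0],"dr":[0,0,0]},{"delta_pos":[0.25,1,0],"dr":[0,0,0]},{"delta_pos":[0.1,0.7,0],"dr":[0,0,0]},{"delta_pos":[0,0,0],"dr":[0,0,0]},{"delta_pos":[0,0,0],"dr":[0,0,0]},{"delta_pos":[0,0,0],"dr":[0,0,0]}]'
python3 - <<'E'
from h import *
print(get_state()["eef_pos"],get_state()["ee_rot"])
a=grab_frame("wrist");cv2.imwrite("pics/i.png",cv2.resize(a[60:240,170:360],None,fx=3,fy=3,interpolation=2)[:,:,::-1])
E
```

```text
t: 15.9
eef_pos: [0.4877, -0.1255, 0.3092]
ee_rot: [-3.141, 0.001, -1.632]
force: [0.1, 0.5, -2.8]
width: 0.0245
gripper_force: 20.0
t: 16.9
eef_pos: [0.5625, 0.1744, 0.3083]
ee_rot: [3.141, -0.0, -1.632]
force: [0.4, 0.6, -2.2]
width: 0.0244
gripper_force: 20.0
t: 17.8
eef_pos: [0.603, 0.3436, 0.3086]
ee_rot: [3.141, -0.001, -1.632]
force: [-0.4, -0.5, -1.0]
width: 0.0245
gripper_force: 20.0
[0.60299907 0.34356423 0.30858981] [ 3.14102157e+00 -5.49792332e-04 -1.63203380e+00]
```

View pics/i.png

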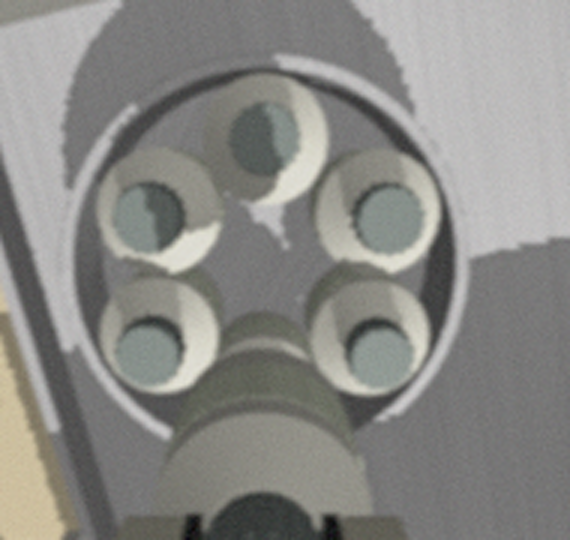

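All six rim places are filled. The caps are at crop positions (150,217) for the placed bottle, then (265,138), (389,219), (381,354) and (148,351), with the last one hidden. The middle is clear.

```bash
python3 - <<'E'
from fit import *
np.set_printoptions(precision=4,suppress=True)
px=[(170+u/3,60+v/3) for u,v in[(150,217),(265,138),(389,219),(381,354),(148,351)]];ang=[0,300,240,180,60]
P=[ray("wrist",p,.140) for p in px]
x,r=fit(P,ang);print("fit",x,np.degrees(x[2]));print(r)
e=get_state()["eef_pos"];print(e,(x[:2]-e[:2])/.03)
E
```

```text
fit [ 0.5992  0.3122 -0.5968] -34.194186555117724
[[ 0.0027 -0.0015]
 [-0.0011  0.0003]
 [-0.0012 -0.001 ]
 [-0.0012  0.001 ]
 [ 0.0007  0.0011]]
[0.6031 0.3434 0.3089] [-0.1295 -1.0404]
```

```bash
python3 -m handwheel '[{"delta_pos":[-0.07,-0.5,0],"dr":[0,0,0]},{"delta_pos":[-0.07,-0.53,0],"dr":[0,0,0]},{"delta_pos":[0,0,-0.7],"dr":[0,0,0]},{"delta_pos":[0,0,-0.7],"dr":[0,0,0]},{"delta_pos":[0,0,-0.7],"dr":[0,0,0]},{"delta_pos":[0,0,-0.7],"dr":[0,0,0]},{"delta_pos":[0,0,-0.2],"dr":[0,0,0]},{"delta_pos":[0,0,0],"dr":[0,0,0]},{"delta_pos":[0,0,0],"dr":[0,0,0]}]'
python3 -m handwheel '[{"delta_pos":[0,0,-0.15],"dr":[0,0,0]},{"delta_pos":[0,0,-0.15],"dr":[0,0,0]},{"delta_pos":[0,0,-0.15],"dr":[0,0,0]},{"delta_pos":[0,0,0],"dr":[0,0,0]}]'
```

```text
t: 18.75
eef_pos: [0.5996, 0.313, 0.2204]
ee_rot: [-3.14, 0.001, -1.632]
force: [0.3, 0.2, -1.6]
width: 0.0248
gripper_force: 20.0
t: 19.15
eef_pos: [0.5986, 0.3132, 0.2045]
ee_rot: [3.141, -0.001, -1.632]
force: [-0.8, 0.2, -1.7]
width: 0.0241
gripper_force: 20.0
```

```bash
python3 -m handwheel '[{"delta_pos":[0,0,-0.15],"dr":[0,0,0]},{"delta_pos":[0,0,-0.15],"dr":[0,0,0]},{"delta_pos":[0,0,0],"dr":[0,0,0]}]'
python3 -m handwheel '[{"delta_pos":[0,0,-0.15],"dr":[0,0,0]},{"delta_pos":[0,0,-0.2],"dr":[0,0,0]},{"delta_pos":[0,0,0],"dr":[0,0,0]}]'
python3 -m handwheel '[{"delta_pos":[0,0,-0.2],"dr":[0,0,0]},{"delta_pos":[0,0,-0.2],"dr":[0,0,0]},{"delta_pos":[0,0,-0.2],"dr":[0,0,0]},{"delta_pos":[0,0,0],"dr":[0,0,0]}]'
python3 -c "
from h import *
a=grab_frame('side');b=grab_frame('wrist')
cv2.imwrite('pics/j.png',np.hstack([cv2.resize(a[90:225,120:280],(474,400),interpolation=2),cv2.resize(b[100:300,176:336],(320,400))])[:,:,::-1])"
```

```text
t: 19.45
eef_pos: [0.5986, 0.3131, 0.1954]
ee_rot: [3.14, -0.001, -1.632]
force: [-0.0, -0.0, -2.3]
width: 0.0242
gripper_force: 20.0
t: 19.75
eef_pos: [0.5985, 0.313, 0.1846]
ee_rot: [3.14, -0.001, -1.632]
force: [0.7, 0.6, -1.7]
width: 0.0244
gripper_force: 20.0
t: 20.15
eef_pos: [0.5984, 0.3129, 0.1664]
ee_rot: [3.14, -0.001, -1.632]
force: [0.4, 0.7, -2.2]
width: 0.0245
gripper_force: 20.0
```

View pics/j.png

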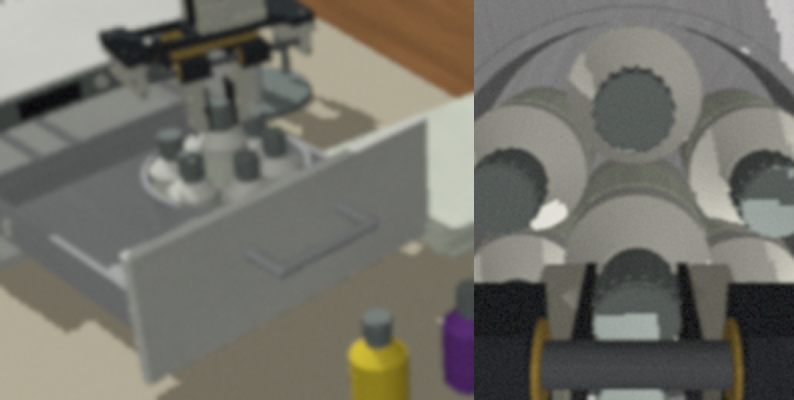

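The bottle is entering the middle cleanly, with no side force and all the others upright. I'll lower it the rest of the way.

```bash
python3 -m handwheel '[{"delta_pos":[0,0,-0.2],"dr":[0,0,0]},{"delta_pos":[0,0,-0.2],"dr":[0,0,0]},{"delta_pos":[0,0,-0.2],"dr":[0,0,0]},{"delta_pos":[0,0,0],"dr":[0,0,0]}]'
python3 -m handwheel '[{"delta_pos":[0,0,-0.15],"dr":[0,0,0]},{"delta_pos":[0,0,-0.15],"dr":[0,0,0]},{"delta_pos":[0,0,-0.06],"dr":[0,0,0]},{"delta_pos":[0,0,-0.03],"dr":[0,0,0]},{"delta_pos":[0,0,0],"dr":[0,0,0]}]'
python3 -m handwheel '[{"delta_pos":[0,0,-0.03],"dr":[0,0,0]},{"delta_pos":[0,0,0],"dr":[0,0,0]}]'
```

```text
t: 20.65
eef_pos: [0.5984, 0.3129, 0.1484]
ee_rot: [3.14, -0.001, -1.632]
force: [-0.2, 0.4, -2.3]
width: 0.0244
gripper_force: 20.0
t: 21.15
eef_pos: [0.599, 0.3133, 0.1381]
ee_rot: [3.142, -0.0, -1.632]
force: [-0.0, 0.5, -1.9]
width: 0.0245
gripper_force: 20.0
t: 21.35
eef_pos: [0.599, 0.3133, 0.1373]
ee_rot: [-3.142, 0.0, -1.632]
force: [-1.0, -0.4, -1.8]
width: 0.0241
gripper_force: 20.0
```

```bash
python3 -m handwheel '[{"delta_pos":[0,0,-0.04],"dr":[0,0,0]},{"delta_pos":[0,0,-0.03],"dr":[0,0,0]},{"delta_pos":[0,0,0],"dr":[0,0,0]}]'
python3 -m handwheel '[{"delta_pos":[0,0,-0.03],"dr":[0,0,0]},{"delta_pos":[0,0,0],"dr":[0,0,0]}]'
```

```text
t: 21.65
eef_pos: [0.5989, 0.3133, 0.135]
ee_rot: [3.141, -0.0, -1.632]
force: [0.3, 1.1, -0.7]
width: 0.0243
gripper_force: 20.0
t: 21.85
eef_pos: [0.5994, 0.3134, 0.1347]
ee_rot: [-3.141, 0.0, -1.632]
force: [1.1, 0.0, -0.8]
width: 0.0244
gripper_force: 20.0
```

```bash
python3 -m handwheel '[{"delta_pos":[0,0,-0.03],"dr":[0,0,0]},{"delta_pos":[0,0,0],"dr":[0,0,0]}]'
```

```text
t: 22.05
eef_pos: [0.5999, 0.3136, 0.1345]
ee_rot: [-3.14, 0.001, -1.631]
force: [1.8, -0.6, 4.1]
width: 0.0243
gripper_force: 20.0
```

```bash
python3 -m handwheel '[{"delta_pos":[0,0,0],"dr":[0,0,0]},{"delta_pos":[0,0,0],"dr":[0,0,0]},{"delta_pos":[0,0,0],"dr":[0,0,0]},{"delta_pos":[0,0,0.2],"dr":[0,0,0]},{"delta_pos":[0,0,0.3],"dr":[0,0,0]},{"delta_pos":[0,0,0.5],"dr":[0,0,0]},{"delta_pos":[0,0,0.8],"dr":[0,0,0]},{"delta_pos":[0,0,1],"dr":[0,0,0]},{"delta_pos":[0,0,1],"dr":[0,0,0]},{"delta_pos":[0,0,1],"dr":[0,0,0]}]' 0.2
python3 -m handwheel '[{"delta_pos":[0,0,0.5],"dr":[0,0,0]},{"delta_pos":[0,0,0],"dr":[0,0,0]},{"delta_pos":[0,0,0],"dr":[0,0,0]}]' 1 20
python3 - <<'E'
from h import *
e=get_state()["eef_pos"];print(e)
a=grab_frame("wrist")
for r in mark_of("wrist","bottle_a_center"):print("b",r,ray("wrist",r["location"],.088).round(4))
for c in("wrist","top"):
  b=grab_frame(c)
  for n in("drawer_handle","incubator_front"):
    for r in mark_of(c,n)[:2]:print(c,n,r,ray(c,r["location"],.1).round(4))
cv2.imwrite('pics/k.png',np.hstack([cv2.resize(a,None,fx=.8,fy=.8)[:307],cv2.resize(b[130:290,70:250],(345,307))])[:,:,::-1])
E
```

```text
t: 23.05
eef_pos: [0.599, 0.3132, 0.2803]
ee_rot: [-3.14, 0.001, -1.632]
force: [0.2, 1.0, 0.2]
width: 0.0349
gripper_force: 0.0
t: 23.35
eef_pos: [0.5989, 0.3134, 0.2935]
ee_rot: [-3.141, 0.001, -1.632]
force: [-0.4, 0.2, -0.5]
width: 0.017
gripper_force: 0.0
[0.59890176 0.31336228 0.29347079]
b {'location': [221.7, 153.1], 'conf': 0.91} [0.6404 0.2816 0.088 ]
top drawer_handle {'location': [227.8, 188.5], 'conf': 0.58} [0.6076 0.1152 0.1   ]
top drawer_handle {'location': [171.7, 191.0], 'conf': 0.43} [0.599  0.2596 0.1   ]
top incubator_front {'location': [102.4, 209.0], 'conf': 0.61} [0.5498 0.4359 0.1   ]
```

View pics/k.png

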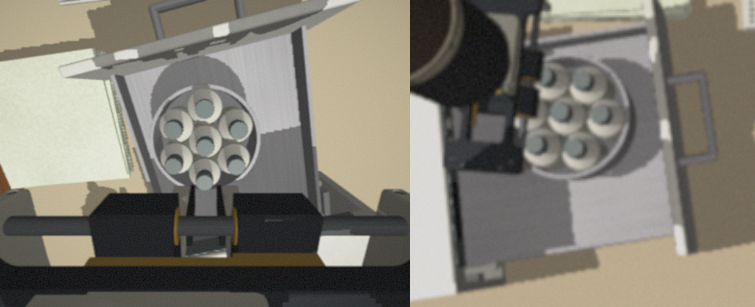

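All seven stand upright in the pot, with six caps round the one in the middle. In the top view the handle bar runs from about pixel (220,168) to (228,212).

```bash
python3 - <<'E'
from h import *
np.set_printoptions(precision=4,suppress=True)
a=ray("top",(219.9,168.5),.1);b=ray("top",(228.3,212),.1)
d=b-a;print(a,b,np.linalg.norm(d),(a+b)/2,"push dir deg from +y toward -x",np.degrees(np.arctan2(-d[1]*-1,-d[0])))
# panel top edge ends, z=.15 : crop (650,0)?,(685,250)
p=ray("top",(70+238/1.917,130),.15);q=ray("top",(70+273/1.917,130+250/1.919),.15);print(p,q)
# wrist: handle posts and panel edge (0.8 scale)
for u in [(153,11),(242,3),(60,71),(350,3),(222,30)]: print("w",u,ray("wrist",(u[0]/.8,u[1]/.8),.1 if u[1]<12 and u[0]<300 else .15))
E
```

```text
[0.6597 0.1372 0.1   ] [0.5471 0.1123 0.1   ] 0.11526932846431408 [0.6034 0.1247 0.1   ] push dir deg from +y toward -x -12.467175468929241
[0.7472 0.1994 0.15  ] [0.4259 0.1428 0.15  ]
w (153, 11) [0.6563 0.1337 0.1   ]
w (242, 3) [0.5407 0.1319 0.1   ]
w (60, 71) [0.7655 0.2032 0.15  ]
w (350, 3) [0.4308 0.1543 0.15  ]
w (222, 30) [0.5716 0.1719 0.15  ]
```

```bash
python3 -m handwheel '[{"delta_pos":[0.07,-0.5,0],"dr":[0,0,8]},{"delta_pos":[0.07,-1,0],"dr":[0,0,5]},{"delta_pos":[0.07,-1,0],"dr":[0,0,0]},{"delta_pos":[0.06,-1,0],"dr":[0,0,0]},{"delta_pos":[0.06,-1,0],"dr":[0,0,0]},{"delta_pos":[0.06,-1,0],"dr":[0,0,0]},{"delta_pos":[0.06,-1,0],"dr":[0,0,0]},{"delta_pos":[0.06,-1,0],"dr":[0,0,0]},{"delta_pos":[0.06,-1,0],"dr":[0,0,0]},{"delta_pos":[0,0,0],"dr":[0,0,0]}]' 1
python3 -m handwheel '[{"delta_pos":[0,0,-0.5],"dr":[0,0,0]},{"delta_pos":[0,0,-1],"dr":[0,0,0]},{"delta_pos":[0,0,-1],"dr":[0,0,0]},{"delta_pos":[0,0,-1],"dr":[0,0,0]},{"delta_pos":[0,0,-1],"dr":[0,0,0]},{"delta_pos":[0,0,-1],"dr":[0,0,0]},{"delta_pos":[0,0,-0.8],"dr":[0,0,0]},{"delta_pos":[0,0,-0.3],"dr":[0,0,0]},{"delta_pos":[0,0,0],"dr":[0,0,0]}]'
python3 - <<'E'
from h import *
e=get_state()["eef_pos"];print(e)
grab_frame("wrist")
for r in mark_of("wrist","drawer_handle"):print(r,ray("wrist",r["location"],.1).round(4))
E
```

```text
t: 24.75
eef_pos: [0.616, 0.0553, 0.2924]
ee_rot: [3.141, -0.0, -1.408]
force: [-0.1, 0.1, 0.1]
width: 0.0003
gripper_force: 0.0
t: 25.65
eef_pos: [0.6155, 0.0583, 0.0931]
ee_rot: [3.139, -0.001, -1.405]
force: [0.7, -0.3, 0.5]
width: 0.0007
gripper_force: 0.0
[0.6154897  0.05827695 0.09312242]
```

```bash
python3 -m handwheel '[{"delta_pos":[-0.05,0.3,0.05],"dr":[0,0,0]},{"delta_pos":[-0.05,0.3,0],"dr":[0,0,0]},{"delta_pos":[-0.05,0.3,0],"dr":[0,0,0]},{"delta_pos":[-0.03,0.2,0],"dr":[0,0,0]},{"delta_pos":[-0.02,0.12,0],"dr":[0,0,0]},{"delta_pos":[-0.02,0.12,0],"dr":[0,0,0]},{"delta_pos":[-0.02,0.12,0],"dr":[0,0,0]}]'
python3 -m handwheel '[{"delta_pos":[-0.02,0.12,0],"dr":[0,0,0]},{"delta_pos":[-0.02,0.12,0],"dr":[0,0,0]},{"delta_pos":[-0.02,0.12,0],"dr":[0,0,0]},{"delta_pos":[-0.02,0.12,0],"dr":[0,0,0]}]'
```

```text
t: 26.45
eef_pos: [0.6088, 0.1024, 0.0958]
ee_rot: [3.141, -0.0, -1.405]
force: [0.3, -0.3, -0.6]
width: 0.0002
gripper_force: 0.0
t: 26.85
eef_pos: [0.6065, 0.1165, 0.0958]
ee_rot: [3.141, -0.0, -1.405]
force: [0.6, -2.6, 0.5]
width: 0.0003
gripper_force: 1.2
```

```bash
python3 -m handwheel '[{"delta_pos":[-0.03,0.16,0],"dr":[0,0,0]},{"delta_pos":[-0.03,0.2,0],"dr":[0,0,0]},{"delta_pos":[-0.04,0.25,0],"dr":[0,0,0]},{"delta_pos":[-0.05,0.3,0],"dr":[0,0,0]},{"delta_pos":[-0.05,0.3,0],"dr":[0,0,0]},{"delta_pos":[-0.05,0.3,0],"dr":[0,0,0]},{"delta_pos":[-0.05,0.3,0],"dr":[0,0,0]},{"delta_pos":[-0.05,0.3,0],"dr":[0,0,0]},{"delta_pos":[-0.05,0.3,0],"dr":[0,0,0]},{"delta_pos":[-0.05,0.3,0],"dr":[0,0,0]}]'
python3 -m handwheel '[{"delta_pos":[-0.05,0.3,0],"dr":[0,0,0]},{"delta_pos":[-0.05,0.3,0],"dr":[0,0,0]},{"delta_pos":[-0.05,0.3,0],"dr":[0,0,0]},{"delta_pos":[-0.05,0.3,0],"dr":[0,0,0]},{"delta_pos":[-0.05,0.3,0],"dr":[0,0,0]},{"delta_pos":[-0.05,0.3,0],"dr":[0,0,0]},{"delta_pos":[-0.05,0.3,0],"dr":[0,0,0]},{"delta_pos":[-0.05,0.3,0],"dr":[0,0,0]},{"delta_pos":[-0.05,0.3,0],"dr":[0,0,0]},{"delta_pos":[-0.05,0.3,0],"dr":[0,0,0]}]'
```

```text
t: 27.85
eef_pos: [0.5928, 0.1986, 0.0958]
ee_rot: [3.141, -0.0, -1.405]
force: [1.2, -3.1, 0.1]
width: 0.0005
gripper_force: 1.5
t: 28.85
eef_pos: [0.5779, 0.2886, 0.0959]
ee_rot: [3.142, -0.0, -1.405]
force: [1.4, -2.7, -0.1]
width: 0.0003
gripper_force: 1.5
```

```bash
python3 -m handwheel '[{"delta_pos":[-0.05,0.3,0],"dr":[0,0,0]},{"delta_pos":[-0.05,0.3,0],"dr":[0,0,0]},{"delta_pos":[-0.05,0.3,0],"dr":[0,0,0]},{"delta_pos":[-0.05,0.3,0],"dr":[0,0,0]},{"delta_pos":[-0.04,0.26,0],"dr":[0,0,0]},{"delta_pos":[-0.03,0.2,0],"dr":[0,0,0]},{"delta_pos":[-0.02,0.14,0],"dr":[0,0,0]},{"delta_pos":[-0.02,0.1,0],"dr":[0,0,0]}]'
python3 -m handwheel '[{"delta_pos":[-0.02,0.1,0],"dr":[0,0,0]},{"delta_pos":[-0.02,0.1,0],"dr":[0,0,0]}]'
```

```text
t: 29.65
eef_pos: [0.5687, 0.3452, 0.0958]
ee_rot: [-3.142, 0.0, -1.405]
force: [-0.2, -2.7, 0.0]
width: 0.0008
gripper_force: 1.1
t: 29.85
eef_pos: [0.5675, 0.3508, 0.0959]
ee_rot: [3.141, -0.0, -1.405]
force: [-0.7, -1.9, -0.2]
width: 0.0005
gripper_force: 1.2
```

```bash
python3 -m handwheel '[{"delta_pos":[-0.02,0.1,0],"dr":[0,0,0]},{"delta_pos":[-0.02,0.1,0],"dr":[0,0,0]},{"delta_pos":[-0.02,0.1,0],"dr":[0,0,0]}]'
python3 -m handwheel '[{"delta_pos":[-0.01,0.08,0],"dr":[0,0,0]},{"delta_pos":[-0.01,0.08,0],"dr":[0,0,0]}]'
python3 -m handwheel '[{"delta_pos":[-0.01,0.08,0],"dr":[0,0,0]},{"delta_pos":[-0.01,0.08,0],"dr":[0,0,0]}]'
```

```text
t: 30.15
eef_pos: [0.5657, 0.36, 0.0958]
ee_rot: [3.142, 0.0, -1.405]
force: [1.1, -2.1, 0.5]
width: 0.0006
gripper_force: 1.2
t: 30.35
eef_pos: [0.5646, 0.3606, 0.0956]
ee_rot: [3.138, -0.006, -1.405]
force: [4.5, -22.1, 5.0]
width: 0.0004
gripper_force: 11.5
t: 30.55
eef_pos: [0.5637, 0.3608, 0.0953]
ee_rot: [3.134, -0.013, -1.407]
force: [6.8, -37.3, 9.9]
width: 0.0005
gripper_force: 19.2
```

The force rises sharply at the expected home position, so I'll back off and check.

```bash
python3 -m handwheel '[{"delta_pos":[0.02,-0.15,0],"dr":[0,0,0]},{"delta_pos":[0.03,-0.3,0],"dr":[0,0,0]},{"delta_pos":[0.1,-0.8,0],"dr":[0,0,0]},{"delta_pos":[0.1,-1,0],"dr":[0,0,0]},{"delta_pos":[0.1,-1,0],"dr":[0,0,0]},{"delta_pos":[0,0,0],"dr":[0,0,0]},{"delta_pos":[0,0,0],"dr":[0,0,0]},{"delta_pos":[0,0,0],"dr":[0,0,0]}]'
python3 - <<'E'
from h import *
a=grab_frame("top");grab_frame("wrist")
for c in("top","side","wrist"):
  grab_frame(c)
  for r in mark_of(c,"drawer_handle")[:2]:
    p=ray(c,r["location"],.1);print(c,r,p.round(4),"from start along axis",np.dot(p[:2]-[.605,.122],[-.165,.986]))
print(find_in("top","bottle_a_center"))
E
```

```text
t: 31.35
eef_pos: [0.5753, 0.2725, 0.0961]
ee_rot: [-3.141, 0.001, -1.405]
force: [-0.1, 0.7, 0.0]
width: 0.0004
gripper_force: 0.0
top {'location': [129.9, 205.9], 'conf': 0.77} [0.5588 0.3654 0.1   ] from start along axis 0.2476067634836479
side {'location': [172.0, 140.7], 'conf': 0.87} [0.5557 0.3876 0.1   ] from start along axis 0.2700520646374011
[{'location': [277.2, 173.3], 'conf': 0.64}, {'location': [272.6, 202.1], 'conf': 0.61}, {'location': [367.4, 152.9], 'conf': 0.56}]
```

```bash
python3 -c "
from station import job_done
print(job_done())"
```

```text
the job is handed in; nothing more can be done
None
```

I set both bottles down in the pot, so all seven stand upright with six round one. I pushed the drawer home at its middle until it met its stop, then handed the job in; the judge's verdict was not shown, and I had no picture of the bottles after the drawer closed.

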